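Put the tap wrench away in its sliding-cover case

TASK

Put the tap wrench away in its wooden case: slide the case's cover back as far as it goes, lay the wrench flat in its two V-blocks inside, then slide the cover fully shut. The cover does not come off and opens less than the wrench's length, so the wrench has to go in at a slant, one end first under the cover; keep hold of it and lower it into both blocks by feel, neither dropping nor forcing it. Do not shove the case about the desk or disturb the model parts standing round it.

Things in the scene. Friction and masses are not known exactly. Their poses are not given: they have to be found in the camera images.
- case: Dark wooden tool case, 132 mm wide (x), 220 long (y), 64 high, 1.7 kg, loose on the desk: some 7 N or more shoves it. Origin: centre of its underside, z up. Floor 6 mm thick; inside 116 x 200 mm. End wall at -y 60 mm high, at +y 53 mm. The wrench's bay is x = -58 to +26 mm; beyond a 22 mm high divider two taps lie fixed.
- vblock_back (a point): Bottom of the V of the wooden V-block near the case's -y end, 14 mm above the desk, 65 mm from the case's middle along y; axes as the case's. The 90 degree V opens upward, 33 mm wide at its mouth 31 mm above the desk; the block is 14 mm thick along y. It carries one arm of the wrench.
- vblock_front (a point): The same for the V-block near the case's +y end, 130 mm from the other and alike. It stays underneath the cover even when that is fully back.
- wrench_home (a point): Point of the case where the wrench's middle comes to lie, the wrench along the case's y: 16 mm to -x of the case's centre line, half-way between the V-blocks, 21 mm above the desk; axes as the case's.
- cover (a joint): Travel of the cover in m: 0 shut (against the -y end wall), 0.115 fully back at its stop; slides to the case's +y, about 3 N of friction, cannot come off. A 6 mm panel, 122 x 209 mm, underside 54 and face 60 mm above the desk (side walls 4 mm higher). Fully back its trailing edge is at y = +15 mm of the case, so y = -100 to +15 mm is open; its other end stands at y = +225 mm.
- cover_pull (a point): Centre of the wooden pull bar across the cover near its +y end: 76 mm long (case x), 13 mm wide (case y), 18 mm high above the cover's face; the point is half-way up, 69 mm above the desk, at y = 85 mm of the case plus the cover's travel. Axes as the case's.
- wrench_mid (a point): Centre of the steel bar tap wrench, half-way up. 184 mm long (its x axis), 260 g, the same both ways round. The middle is a block 46 mm long, 24 mm wide (its y) and 18 mm high (its z) with an opening in it; from it two round arms of 10 mm diameter run 69 mm out to each end on the centre line. It starts lying flat on the desk with this point 9 mm above it.
- engine: Brass oscillating-cylinder steam engine on a 120 x 90 mm wooden base, 130 mm high, loose; origin under its centre. To be left alone.
- pulley: Iron belt pulley with red spokes, 116 mm diameter, 24 mm thick, lying flat and loose; origin under its centre. To be left alone.
- propeller: Three-bladed bronze ship's propeller, about 115 mm diameter, 33 mm high, lying on its hub, loose; origin under its centre. To be left alone.
- boiler: Copper marine boiler, a drum 170 mm long and 90 mm in diameter on a steel cradle with a short funnel, 164 mm high, loose; origin under its centre. To be left alone.

How it is judged:
By the outcome, as a careful person would: the job done as asked, in the order asked, and still so for the second after the job is handed in, with the robot touching nothing.
It also fails if it takes over 72 s, if anything falls off the work surface, if the arm or the gripper's body presses on something with over 40 N, if the wrist force passes 120 N, or if a joint passes its speed limit or range.

ROBOT

A 6-joint arm with a two-finger parallel gripper is mounted at the origin on the work surface. World frame = base frame: x ahead of the robot, y to its left, z up, the work surface at z = 0. Lengths are in m, angles in rad, forces in N, time in s.
With the tool pointing down it reaches from about 0.4 to 0.925 m from the base axis. Payload 12.5 kg.
Tool frame: the origin (TCP) lies on the mounting face of the last link; the fingertips stand 190 mm ahead of it and the grasp point (between the pads) lies 171 mm ahead of it (tip_extent is the distance from the TCP to the fingertips, in m); z points along the fingers, y is the direction in which the jaws open and shut (so a half turn about z gives the same grasp; the last joint's range is limited). The gripper opens to 95 mm and grips with 3 to 60 N. Pads are 20 mm wide; open, the fingers measure 119 mm over their backs; the gripper's body (75 mm by 180 mm) begins 59 mm behind the grasp point.
Start: joints at [-1.335, 0.491, 1.559, -0, 1.092, -0.106], TCP at [0.21, -0.589, 0.405] pointing down, gripper open.
Joint ranges: [-3.1, 3.1], [-0.84, 2.19], [0.05, 2.79], [-1.13, 4.28], [0.06, 2.93], [-2.69, 2.69]. Speed limits (rad/s): [2.22, 2.22, 2.79, 3.14, 3.14, 3.14].

INTERFACE

Orientations are given as a 3x3 rotation matrix whose columns are the frame's x, y, z axes.
In Python, from bench import * gives the robot as it stands.
- The arm moves only by the tool arm_command, never from a script. Its argument "series" is a list of rows, each a list of 3 entries, a list of its own where there are three numbers: the opening, from 0 (shut) to 1 (fully open), then the shift along the world's x, y, z scaled (see below), then the turn about the world's z scaled (see below). A call has exactly 10 rows; each row shifts and turns the pose as measured when the row begins; what a row does not reach is not made up. The controller multiplies each number of a shift by 2.5 cm and each number of a turn by 0.08 rad. A row lasts 1/12 s, in which the tool goes at most 41.7 mm and 7.16 degrees, less where a joint would pass 70% of its speed; a pose out of reach is approached as far as the arm can. A call with a number of a shift or a turn outside -1 to 1 is refused whole. A call with a gripper value outside its range is refused whole. The fingers move at their own pace and stop on an object; "newtons" is the grip in N (left out, the last holds). Time passes only in rows, so rows that do not move let the fingers close, or fill a call up. It gives the time, the measured TCP pose, the force and the opening at its end, in the units of the state.
- state(): the state, without advancing time (a new reading comes with each control period).
- grab_frame(name): name is "side" or "top"; returns a dict with "pixels" (480x640x3 uint8, blue, green, red), "fx", "fy", "cx", "cy" (pixels), "dist" ([k1, k2, p1, p2, k3] as OpenCV has them; the pictures are not rectified), "xyz" and "attitude" of the camera in the world. Camera axes: x right, y up, looking along -z (the intrinsics and any distortion apply to the point x, -y, -z); pixel columns grow to the right and rows downward; lengths in m; the calibration is good to about 2 mm. A picture is of the moment at which its call begins. There is no depth.
- job_done(): hands the job in, once; it reports no verdict.
Trained networks look in the newest picture that a camera, given by its name, has taken for a name from the list of things; names that differ only in an ending like _2 or _b are one class to them, and where a whole thing is asked for, a point or a joint stands for the part that bears it (a point fixed in the world has none). Each returns a list of dicts, best first, with "confidence" (0 to 1); they miss things now and then, are a little off and sometimes report something else, mostly with a low value. They report only what shows in the picture. A call takes as long as a camera call.
- search_frame(camera, target): "location" ([x, y, z] in m, in the coordinates of the camera as it stood for that picture, good to about 4 mm: the middle of the surface that is visible of it).
- tip_of(camera, target): "location" ([x, y, z] in m, in the coordinates of the camera as it stood for that picture, good to about 4 mm: a listed point, or the origin of a listed thing).
The state is a dict: "t": time; "qpos": joint angles; "joint_vel": joint speeds; "effort": joint torques, N m; "tcp_pos": TCP position; "tcp_rot": TCP orientation; "wrist_force": force on the tool from outside, world axes, zero at the start; "moment": the same for the moment, N m; "finger_gap": finger opening in m.
Only numpy, scipy, OpenCV 4.12 (cv2) and the standard library are available. Lean on these libraries where they do the work, as an engineer would, in place of code of your own. Each camera call takes 0.05 s, during which the arm holds its last target.

## Working session

There is one attempt and no reset: what is moved stays moved. The work goes in short steps, Python scripts to look and compute and a tool call to move; the robot and the scene stay as the last step left them, time stands still between calls to the robot, and variables do not carry over. Pictures are saved under pics/ and viewed, and the job is handed in when it is done.

Besides the shell and the picture viewer there is one more tool, called after "Call:" by a JSON object that holds its "api" and its "payload". arm_command: Moves the arm, as the interface text tells. Its arguments: {"type":"object","properties":{"series":{"type":"array"},"newtons":{"type":"number"}},"required":["series"]}

```bash
mkdir -p pics; ls
cat > h.py <<'E'
from bench import *
import numpy as np, cv2
def P(f,p):
    # world->pixel
    R=np.array(f["attitude"]);t=np.array(f["xyz"])
    c=(np.atleast_2d(p)-t)@R
    c=c*[1,-1,-1]
    K=np.array([[f["fx"],0,f["cx"]],[0,f["fy"],f["cy"]],[0,0,1.]])
    return cv2.projectPoints(c.reshape(-1,1,3),np.zeros(3),np.zeros(3),K,np.array(f["dist"],float))[0].reshape(-1,2)
def U(f,uv,z):
    K=np.array([[f["fx"],0,f["cx"]],[0,f["fy"],f["cy"]],[0,0,1.]])
    n=cv2.undistortPoints(np.array(uv,float).reshape(-1,1,2),K,np.array(f["dist"],float)).reshape(-1,2)
    d=np.c_[n[:,0],-n[:,1],-np.ones(len(n))]@np.array(f["attitude"]).T
    t=np.array(f["xyz"])
    return t+d*((z-t[2])/d[:,2])[:,None]
def W(f,c): return np.array(f["attitude"])@np.array(c)+np.array(f["xyz"])
E
python3 - <<'E'
from h import *
s=state();print({k:np.round(v,3).tolist() for k,v in s.items()})
for n in("top","side"):
    f=grab_frame(n);cv2.imwrite(f"pics/{n}0.png",f["pixels"]);print(n,f["fx"],f["dist"],f["xyz"],np.round(f["attitude"],3).tolist())
    for t in("case","vblock_back","vblock_front","wrench_home","cover_pull","wrench_mid","engine","pulley","propeller","boiler"):
        for r in tip_of(n,t)[:2]: print(t,round(r["confidence"],2),np.round(W(f,r["location"]),3))
E
```

```text
pics
{'t': 0.0, 'qpos': [-1.335, 0.492, 1.559, -0.0, 1.092, -0.106], 'joint_vel': [0.001, -0.001, -0.001, -0.0, -0.002, -0.0], 'effort': [-0.002, -61.266, -25.818, 0.069, 0.048, -0.0], 'tcp_pos': [0.21, -0.589, 0.404], 'tcp_rot': [[0.942, 0.335, -0.0], [0.335, -0.942, 0.001], [0.0, -0.001, -1.0]], 'wrist_force': [0.178, 0.395, -0.171], 'moment': [-0.005, -0.005, 0.016], 'finger_gap': 0.095}
top 466.73173159046826 [0.00120204 0.         0.         0.         0.        ] [0.40375207 0.0480837  1.2489927 ] [[-0.017, 0.993, -0.117], [-1.0, -0.016, 0.004], [0.002, 0.117, 0.993]]
case 0.82 [0.51  0.053 0.002]
vblock_back 0.71 [ 0.495 -0.015  0.013]
cover_pull 0.62 [0.504 0.138 0.071]
wrench_mid 0.97 [ 0.478 -0.346  0.011]
engine 0.83 [ 0.787 -0.176  0.002]
pulley 0.87 [ 0.666 -0.387  0.005]
propeller 0.63 [ 0.339  0.452 -0.002]
boiler 0.58 [ 0.553  0.477 -0.003]
side 510.718358072333 [-0.03273576  0.          0.          0.          0.        ] [-0.05214179  0.61452518  0.8398145 ] [[-0.704, 0.492, -0.512], [-0.71, -0.465, 0.528], [0.021, 0.736, 0.677]]
case 0.63 [0.514 0.049 0.001]
vblock_back 0.91 [ 0.497 -0.017  0.016]
vblock_back 0.47 [0.489 0.107 0.011]
vblock_front 0.98 [0.49  0.11  0.009]
vblock_front 0.63 [ 0.555  0.479 -0.001]
wrench_home 0.85 [0.495 0.05  0.021]
cover_pull 0.96 [0.502 0.138 0.073]
wrench_mid 0.57 [ 0.478 -0.352  0.011]
engine 0.58 [ 0.791 -0.181 -0.003]
pulley 0.78 [ 0.664 -0.393  0.   ]
propeller 0.9 [0.331 0.454 0.   ]
boiler 0.6 [ 0.552  0.476 -0.   ]
```

View pics/top0.png

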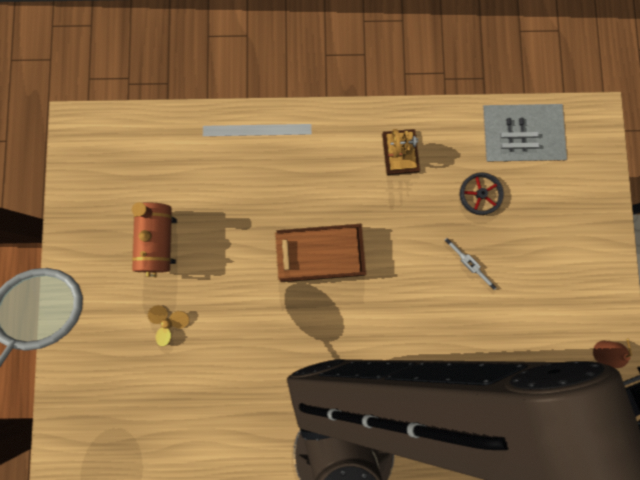

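View pics/side0.png

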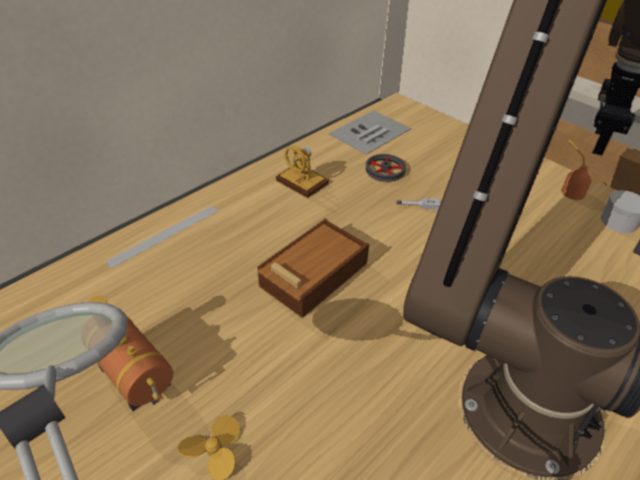

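Run:
```python
from h import *
a=cv2.imread("pics/top0.png")
c=cv2.resize(a[215:295,265:375],None,fx=7,fy=7,interpolation=cv2.INTER_CUBIC);cv2.imwrite("pics/c1.png",c)
c=cv2.resize(a[230:300,435:505],None,fx=8,fy=8,interpolation=cv2.INTER_CUBIC);cv2.imwrite("pics/c2.png",c)
f=grab_frame("top");g=grab_frame("side")
# magnifier triangulate
for z in(0.2,.3,.4,.5,.6,.7,.8): print(z,U(f,[[40,308]],z)[0].round(3),U(g,[[60,345]],z)[0].round(3))
print(U(f,[[448,241],[494,288]],0.009).round(4))
print(U(f,[[276,230],[361,224],[365,276],[279,281]],0.062).round(4))
```

```text
0.2 [0.384 0.673 0.2  ] [0.536 0.562 0.2  ]
0.3 [0.386 0.613 0.3  ] [0.444 0.57  0.3  ]
0.4 [0.388 0.554 0.4  ] [0.352 0.578 0.4  ]
0.5 [0.39  0.494 0.5  ] [0.26  0.587 0.5  ]
0.6 [0.392 0.435 0.6  ] [0.168 0.595 0.6  ]
0.7 [0.393 0.375 0.7  ] [0.076 0.603 0.7  ]
0.8 [0.395 0.315 0.8  ] [-0.016  0.611  0.8  ]
[[ 0.5397 -0.2937  0.009 ]
 [ 0.4127 -0.4093  0.009 ]]
[[ 0.5696  0.1611  0.062 ]
 [ 0.5816 -0.0574  0.062 ]
 [ 0.448  -0.0641  0.062 ]
 [ 0.439   0.1542  0.062 ]]
```

View pics/c1.png

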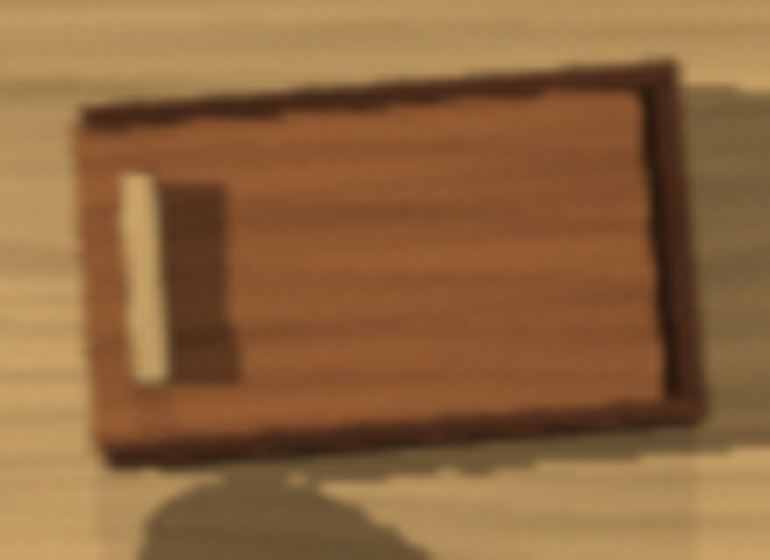

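View pics/c2.png

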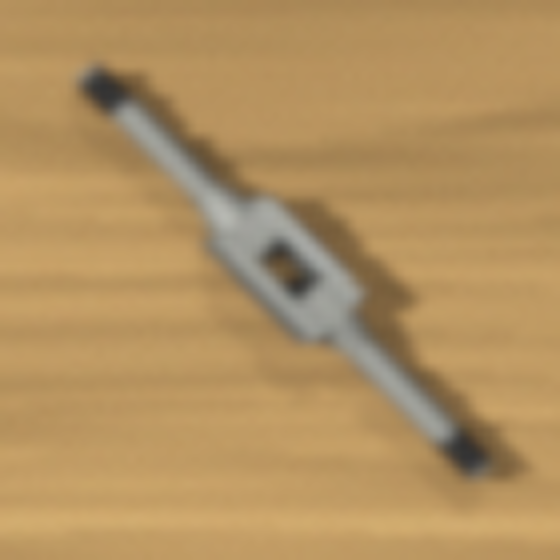

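```bash
cat > fit.py <<'E'
from h import *
from scipy.optimize import least_squares
def fitpose(f,uv,pts,x0):
    def r(p):
        c,s=np.cos(p[2]),np.sin(p[2]);X=np.c_[c*pts[:,0]-s*pts[:,1]+p[0],s*pts[:,0]+c*pts[:,1]+p[1],pts[:,2]]
        return (P(f,X)-uv).ravel()
    o=least_squares(r,x0);return o.x,o.fun.reshape(-1,2)
E
python3 - <<'E'
from fit import *
f=grab_frame("top")
cv=lambda q,k,o:(np.array(q,float)+.5)/k-.5+o
uv=cv([[80,108],[678,62],[706,420],[105,467]],7,[265,215])
m=np.array([[66,110,64],[66,-110,64],[-66,-110,64],[-66,110,64]])/1e3
print(fitpose(f,uv,m,[.5,.05,0]))
# pull top corners: 
uv=cv([[121,173],[157,173],[169,383],[134,383]],7,[265,215])
m=np.array([[38,6.5,78],[38,-6.5,78],[-38,-6.5,78],[-38,6.5,78]])/1e3
print(fitpose(f,uv,m,[.5,.135,0]))
uv=cv([[92,77],[478,464],[288,268]],8,[435,230])
m=np.array([[90,0,9],[-90,0,9],[0,0,14]])/1e3
print(fitpose(f,uv,m,[.48,-.35,.7]))
g=grab_frame("side")
a=g["pixels"];c=cv2.resize(a[215:320,250:380],None,fx=6,fy=6,interpolation=cv2.INTER_CUBIC);cv2.imwrite("pics/c3.png",c)
E
```

```text
(array([0.51046518, 0.0475189 , 0.06010914]), array([[-0.13908033, -0.16768518],
       [-0.03171732, -0.08817084],
       [ 0.47519373,  0.13664813],
       [-0.30546533,  0.10315919]]))
(array([0.50541806, 0.13647707, 0.04981177]), array([[ 0.02913196,  0.14865087],
       [ 0.02569084, -0.18987483],
       [ 0.06182186, -0.15196885],
       [-0.11621581,  0.19242026]]))
(array([ 0.4793168, -0.3493849,  0.7483006]), array([[-0.22330809, -0.21449319],
       [ 0.17159233,  0.18283804],
       [ 0.04916726,  0.02430775]]))
```

View pics/c3.png

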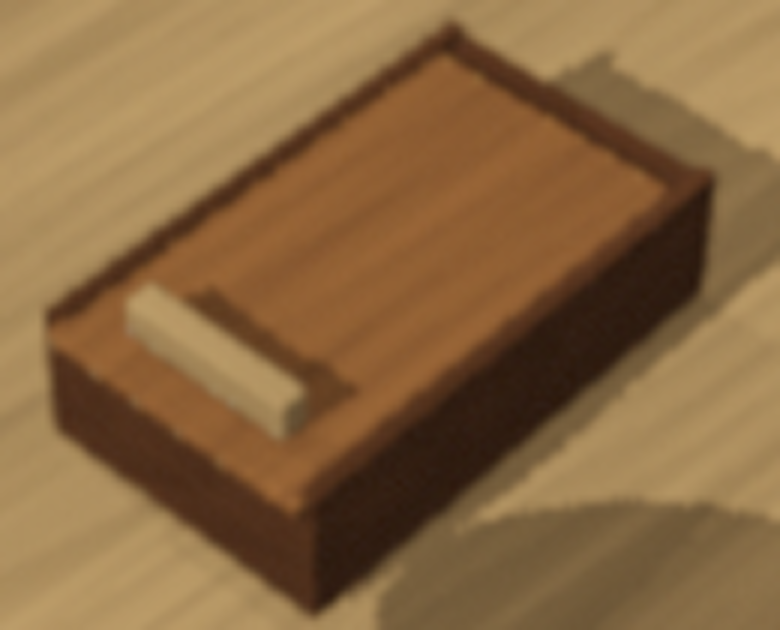

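Run:
```python
from fit import *
cv=lambda q,k,o:(np.array(q,float)+.5)/k-.5+o
g=grab_frame("side")
uv=cv([[48,316],[452,26],[712,180],[315,612],[57,430],[700,292]],6,[250,215])
m=np.array([[66,110,64],[66,-110,64],[-66,-110,64],[-66,110,0],[66,110,0],[-66,-110,0]])/1e3
print(fitpose(g,uv,m,[.5,.05,0]))
```

```text
(array([0.5105603 , 0.04675828, 0.06404862]), array([[-0.87528389, -0.98785809],
       [-0.09917726, -1.39651725],
       [ 0.95941595, -1.15868087],
       [ 0.17309909,  1.9463128 ],
       [-0.60284949,  0.36067339],
       [ 0.52382808,  0.33714843]]))
```

Call:
{"api": "arm_command", "payload": {"series": [[0.5, [1, 1, 0], 1], [0.5, [1, 1, 0], 1], [0.5, [1, 1, 0], 1], [0.5, [1, 1, 0], 1], [0.5, [1, 1, 0], 1], [0.5, [1, 1, 0], 1], [0.5, [1, 1, 0], 1], [0.5, [1, 1, 0], 1], [0.5, [1, 1, 0], 1], [0.5, [1, 1, 0], 1]], "newtons": 10}}

```text
t: 2.18
tcp_pos: [0.4634, -0.3313, 0.4047]
tcp_rot: [[0.393, 0.919, 0.002], [0.919, -0.393, -0.002], [-0.001, 0.003, -1.0]]
wrist_force: [1.1, -0.8, -0.0]
finger_gap: 0.0476
```

Call:
{"api": "arm_command", "payload": {"series": [[0.5, [0.2, 1, 0], 1], [0.5, [0.2, 1, 0], 1], [0.5, [0.2, 1, 0], 1], [0.5, [0.2, 1, 0], 1], [0.5, [0.2, 1, 0], 1], [0.5, [0.2, 1, 0], 0.8], [0.5, [0.2, 1, 0], 0], [0.5, [0.2, 1, 0], 0], [0.5, [0.1, 1, 0], 0], [0.5, [0, 1, 0], 0]]}}

```text
t: 3.02
tcp_pos: [0.5109, -0.0674, 0.4051]
tcp_rot: [[-0.093, 0.996, 0.006], [0.996, 0.093, -0.002], [-0.002, 0.006, -1.0]]
wrist_force: [-0.2, -0.2, -0.1]
finger_gap: 0.0478
```

Call:
{"api": "arm_command", "payload": {"series": [[0.5, [0, 1, -0.4], 0], [0.5, [0, 1, -0.6], 0], [0.5, [0, 1, -0.6], 0], [0.5, [0, 1, -0.6], 0], [0.5, [0, 1, -0.6], 0], [0.5, [0, 1, -0.6], 0], [0.5, [0, 0.8, -0.5], 0], [0.5, [0, 0.4, -0.4], 0], [0.5, [0, 0, -0.2], 0], [0.5, [0, 0, 0], 0]]}}

```text
t: 3.85
tcp_pos: [0.5095, 0.1253, 0.2897]
tcp_rot: [[-0.098, 0.995, 0.013], [0.995, 0.098, -0.003], [-0.004, 0.013, -1.0]]
wrist_force: [-0.4, -0.3, -0.5]
finger_gap: 0.0473
```

Run:
```python
from h import *
s=state();print(s["tcp_pos"],np.arctan2(s["tcp_rot"][1][0],s["tcp_rot"][0][0]))
f=grab_frame("side");cv2.imwrite("pics/s1.png",f["pixels"])
```

```text
[0.50952206 0.12533099 0.2897459 ] 1.6690210243224615
```

View pics/s1.png

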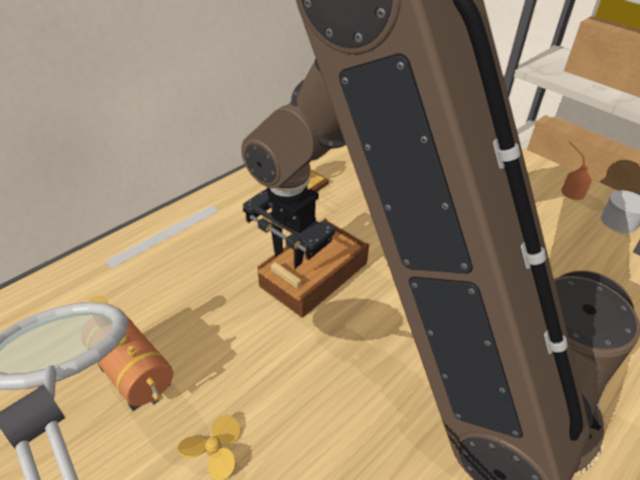

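Call:
{"api": "arm_command", "payload": {"series": [[0.5, [-0.1, -0.4, 0], -0.3], [0.5, [-0.1, -0.3, -0.2], -0.2], [0.5, [0, 0, -0.4], 0], [0.5, [0, 0, -0.4], 0], [0.5, [0, 0, -0.3], 0], [0.5, [0, 0, -0.1], 0], [0.5, [0, 0.2, 0], 0], [0.5, [0, 0.2, 0], 0], [0.5, [0, 0.2, 0], 0], [0.5, [0, 0.2, 0], 0]]}}

```text
t: 4.73
tcp_pos: [0.5049, 0.1204, 0.2549]
tcp_rot: [[-0.043, 0.999, 0.018], [0.999, 0.043, -0.004], [-0.004, 0.018, -1.0]]
wrist_force: [0.4, -0.5, 0.3]
finger_gap: 0.0473
```

Call:
{"api": "arm_command", "payload": {"series": [[0.5, [0, 0.2, 0], 0.1], [0.5, [-0.02, 0.3, 0], 0.1], [0.5, [-0.02, 0.4, 0], 0], [0.5, [-0.02, 0.4, 0], 0], [0.5, [-0.02, 0.4, 0], 0], [0.5, [-0.02, 0.4, 0], 0], [0.5, [-0.02, 0.4, 0], 0], [0.5, [-0.02, 0.4, 0], 0], [0.5, [-0.02, 0.3, 0], 0], [0.5, [-0.02, 0.2, 0], 0]]}}

```text
t: 5.57
tcp_pos: [0.4992, 0.2161, 0.2553]
tcp_rot: [[-0.064, 0.998, 0.018], [0.998, 0.064, -0.004], [-0.005, 0.018, -1.0]]
wrist_force: [1.7, -2.9, -1.6]
finger_gap: 0.0475
```

Call:
{"api": "arm_command", "payload": {"series": [[0.5, [0, 0.1, 0], 0], [0.5, [0, 0.1, 0], 0], [0.5, [0, 0.1, 0], 0], [0.5, [0, 0.06, 0], 0], [0.5, [0, 0.06, 0], 0], [0.5, [0, 0.04, 0], 0], [0.5, [0, 0.04, 0], 0], [0.5, [0, 0.04, 0], 0], [0.5, [0, 0.04, 0], 0], [0.5, [0, 0.04, 0], 0]]}}

```text
t: 6.4
tcp_pos: [0.4987, 0.2322, 0.2553]
tcp_rot: [[-0.064, 0.998, 0.016], [0.998, 0.064, -0.007], [-0.008, 0.015, -1.0]]
wrist_force: [0.3, -11.5, 1.5]
finger_gap: 0.0474
```

Call:
{"api": "arm_command", "payload": {"series": [[0.6, [0, -0.4, 0], 0], [0.6, [0, -0.4, 0.4], 0], [0.6, [0, -0.8, 0.8], 0], [0.6, [0, -1, 1], -0.4], [0.6, [0, -1, 0.5], -1], [0.6, [0, -1, 0], -1], [0.6, [0, -1, 0], -1], [0.6, [0, -1, 0], -1], [0.6, [0, -1, 0], -1], [0.6, [0, -1, 0], -1]]}}

```text
t: 7.23
tcp_pos: [0.497, 0.0069, 0.3329]
tcp_rot: [[0.448, 0.894, 0.024], [0.894, -0.448, -0.013], [-0.001, 0.027, -1.0]]
wrist_force: [0.5, 0.1, -0.2]
finger_gap: 0.0573
```

Call:
{"api": "arm_command", "payload": {"series": [[0.6, [0, -1, 0], -1], [0.6, [0, -1, 0], -1], [0.6, [0, -1, 0], -1], [0.6, [0, -1, 0], -1], [0.6, [-0.2, -1, 0], -0.5], [0.6, [-0.2, -1, 0], 0], [0.6, [-0.2, -1, 0], 0], [0.6, [-0.2, -1, 0], 0], [0.6, [-0.2, -1, 0], 0], [0.6, [-0.2, -1, 0], 0]]}}

```text
t: 8.07
tcp_pos: [0.4607, -0.2613, 0.3426]
tcp_rot: [[0.754, 0.656, 0.033], [0.657, -0.754, -0.025], [0.009, 0.041, -0.999]]
wrist_force: [0.3, -0.9, 0.4]
finger_gap: 0.0569
```

Run:
```python
from h import *
s=state();print(s["tcp_pos"],np.round(s["tcp_rot"],3).tolist(),np.arctan2(s["tcp_rot"][1][0],s["tcp_rot"][0][0]))
for n in("top","side"):
    f=grab_frame(n);a=f["pixels"];cv2.imwrite(f"pics/{n}2.png",a)
    for t in("case","vblock_back","vblock_front","wrench_home","cover_pull","wrench_mid"):
        for r in tip_of(n,t)[:1]: print(t,round(r["confidence"],2),np.round(W(f,r["location"]),3))
    if n=="top": cv2.imwrite("pics/c4.png",cv2.resize(a[215:295,235:375],None,fx=5.7,fy=5.7,interpolation=cv2.INTER_CUBIC))
    else: cv2.imwrite("pics/c5.png",cv2.resize(a[215:325,220:380],None,fx=5,fy=5,interpolation=cv2.INTER_CUBIC))
```

```text
[ 0.46067035 -0.26132414  0.34264349] [[0.754, 0.656, 0.033], [0.657, -0.754, -0.025], [0.009, 0.041, -0.999]] 0.7167862622055378
case 0.83 [ 0.512  0.052 -0.001]
vblock_back 0.86 [ 0.497 -0.016  0.013]
wrench_home 0.6 [0.495 0.046 0.025]
cover_pull 0.93 [0.498 0.249 0.07 ]
case 0.72 [0.511 0.051 0.002]
vblock_back 0.65 [ 0.496 -0.02   0.014]
vblock_front 0.29 [0.514 0.049 0.001]
wrench_home 0.69 [0.496 0.05  0.024]
cover_pull 0.65 [0.494 0.247 0.072]
```

View pics/c4.png

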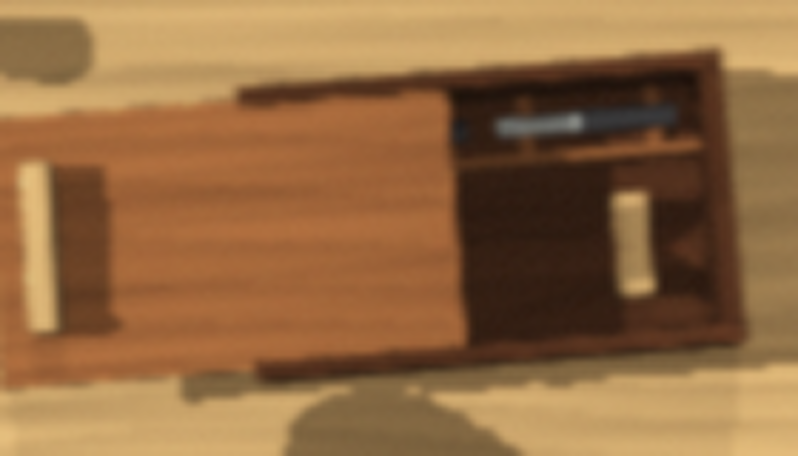

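View pics/c5.png

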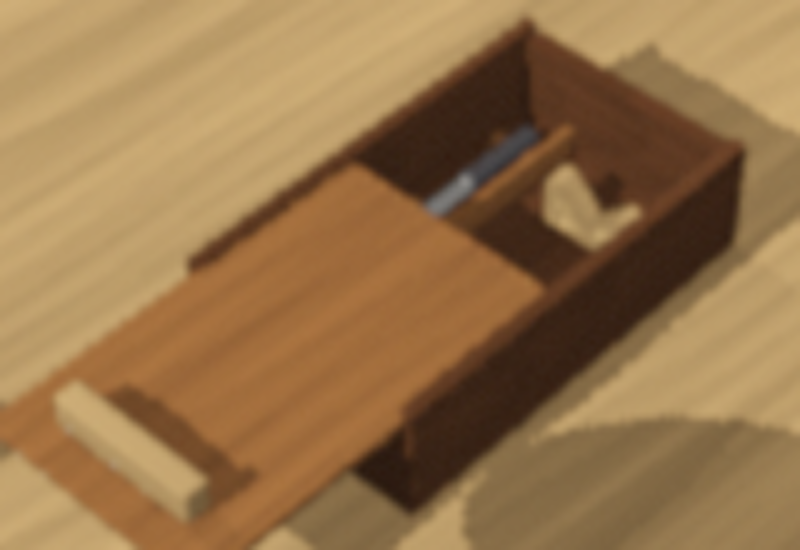

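View pics/top2.png

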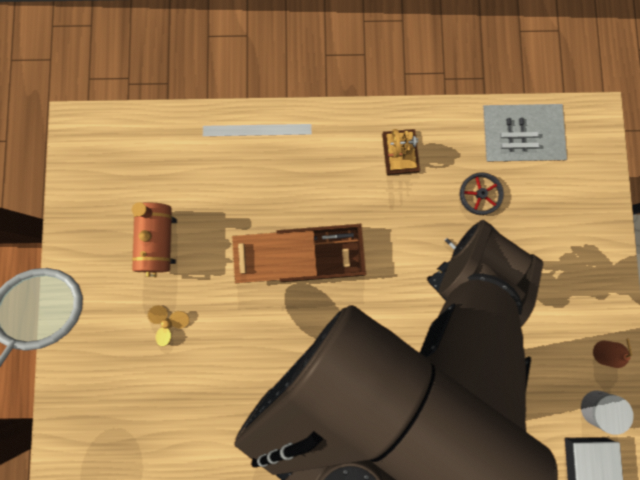

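Run:
```python
from fit import *
cv=lambda q,k,o:(np.array(q,float)+.5)/k-.5+o
f=grab_frame("top");g=grab_frame("side")
k=5.7;o=[235,215]
# vblock top face corners (outer 33 mm mouth unknown outer width): center
print("vb top", U(f,cv([[632,243]],k,o),.031-.004))
uv=cv([[240,90],[720,50],[746,340],[258,378]],k,o)
m=np.array([[66,110,64],[66,-110,64],[-66,-110,64],[-66,110,64]])/1e3
print(fitpose(f,uv,m,[.5,.05,0]))
uv=cv([[20,162],[49,162],[59,331],[29,333]],k,o)
m=np.array([[38,6.5,78],[38,-6.5,78],[-38,-6.5,78],[-38,6.5,78]])/1e3
print(fitpose(f,uv,m,[.5,.25,0]))
# cover edge at z=.06
print("edge",U(f,cv([[447,92],[467,346]],k,o),.06))
k=5;o=[220,215]
uv=cv([[192,264],[528,22],[743,150],[408,412],[412,510],[735,240]],k,o)
m=np.array([[66,110,64],[66,-110,64],[-66,-110,64],[-66,110,64],[-66,110,0],[-66,-110,0]])/1e3
print(fitpose(g,uv,m,[.5,.05,0]))
print("vb side V bottom near face",U(g,cv([[588,228]],k,o),.014), U(g,cv([[565,165],[630,210]],k,o),.031))
print("edge side",U(g,cv([[357,165],[545,288]],k,o),.06))
```

```text
vb top [[ 0.49936271 -0.01743634  0.027     ]]
(array([0.51073962, 0.04720356, 0.06285627]), array([[-0.77227609, -0.53103182],
       [ 0.53259477, -0.23759596],
       [ 0.62084359,  0.2359951 ],
       [-0.38125654,  0.48832435]]))
(array([0.4980764 , 0.24672645, 0.05801184]), array([[-0.02206676,  0.05957791],
       [ 0.03827955, -0.32162592],
       [-0.04622567,  0.11059194],
       [ 0.03017344,  0.14750934]]))
edge [[0.56640609 0.06622107 0.06      ]
 [0.45196377 0.05895433 0.06      ]]
(array([0.51123624, 0.04641287, 0.06021337]), array([[-1.41943498, -1.54125632],
       [-0.27784451, -1.64996204],
       [ 0.9638714 , -1.2529993 ],
       [ 0.69082842,  0.98233487],
       [-0.07662221,  1.6170463 ],
       [ 0.13034382,  0.90920567]]))
vb side V bottom near face [[ 0.49756156 -0.01469616  0.014     ]] [[ 0.52213473 -0.02387006  0.031     ]
 [ 0.48112831 -0.02396131  0.031     ]]
edge side [[0.56512628 0.06619405 0.06      ]
 [0.45454759 0.05963263 0.06      ]]
```

Call:
{"api": "arm_command", "payload": {"series": [[0.5, [-0.1, -0.5, -0.2], 0.2], [0.5, [-0.1, -0.6, -0.4], 0.15], [0.5, [-0.1, -0.6, -0.6], 0], [0.5, [-0.1, -0.6, -0.6], 0], [0.5, [-0.1, -0.6, -0.6], 0], [0.5, [-0.1, -0.5, -0.6], 0], [0.5, [0, -0.4, -0.6], 0], [0.5, [0, -0.2, -0.5], 0], [0.5, [0, 0, -0.3], 0], [0.5, [0, 0, -0.1], 0]]}}

```text
t: 9.7
tcp_pos: [0.4461, -0.3631, 0.225]
tcp_rot: [[0.733, 0.68, 0.036], [0.681, -0.732, -0.026], [0.009, 0.043, -0.999]]
wrist_force: [0.3, 0.3, 0.6]
finger_gap: 0.0477
```

```bash
cat > st.py <<'E'
from h import *
s=state();R=np.array(s["tcp_rot"]);print(round(s["t"],2),np.round(s["tcp_pos"],4),"zax",R[:,2].round(3),"yaw",round(np.arctan2(R[1,0],R[0,0]),3),"tip",np.round(s["tcp_pos"]+.19*R[:,2],4),"F",np.round(s["wrist_force"],1),np.round(s["moment"],2),"gap",round(s["finger_gap"],4))
E
python3 st.py
python3 - <<'E'
from h import *
g=grab_frame("side");cv2.imwrite("pics/c6.png",cv2.resize(g["pixels"][150:260,360:520],None,fx=5,fy=5,interpolation=cv2.INTER_CUBIC))
E
```

```text
9.7 [ 0.4461 -0.3631  0.225 ] zax [ 0.036 -0.026 -0.999] yaw 0.749 tip [ 0.4529 -0.368   0.0352] F [0.3 0.3 0.6] [ 0.07  0.01 -0.04] gap 0.0477
```

View pics/c6.png

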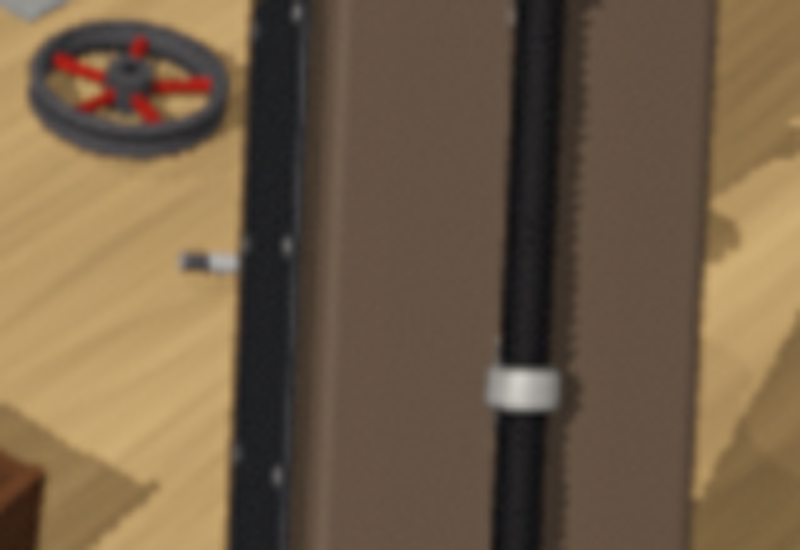

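Call:
{"api": "arm_command", "payload": {"series": [[0.5, [-0.06, -0.2, -0.2], 0], [0.5, [-0.06, -0.15, -0.3], 0], [0.5, [0, 0, -0.3], 0], [0.5, [0, 0, -0.25], 0], [0.5, [0, 0, -0.15], 0], [0.5, [0, 0, -0.05], 0], [0.1, [0, 0, 0], 0], [0, [0, 0, 0], 0], [0, [0, 0, 0], 0], [0, [0, 0, 0], 0]], "newtons": 6}}

```text
t: 10.58
tcp_pos: [0.4439, -0.3708, 0.193]
tcp_rot: [[0.731, 0.682, 0.038], [0.683, -0.73, -0.027], [0.009, 0.046, -0.999]]
wrist_force: [-1.8, 0.1, -0.0]
finger_gap: 0.0262
```

```bash
python3 st.py
```

```text
10.58 [ 0.4439 -0.3708  0.193 ] zax [ 0.038 -0.027 -0.999] yaw 0.751 tip [ 0.451  -0.376   0.0032] F [-1.8  0.1 -0. ] [-0.03 -0.02 -0.03] gap 0.0262
```

Call:
{"api": "arm_command", "payload": {"series": [[0, [0, 0, 0], 0], [0, [0, 0, 0], 0], [0, [0, 0, 0], 0], [0, [0, 0, 0], 0], [0, [0, 0, 0], 0], [0, [0, 0, 0], 0], [0, [0, 0, 0], 0], [0, [0, 0, 0], 0], [0, [0, 0, 0], 0], [0, [0, 0, 0], 0]], "newtons": 6}}

```text
t: 11.42
tcp_pos: [0.4438, -0.3705, 0.1935]
tcp_rot: [[0.73, 0.682, 0.038], [0.683, -0.73, -0.027], [0.009, 0.045, -0.999]]
wrist_force: [-1.2, 0.6, -0.4]
finger_gap: 0.0098
```

```bash
python3 st.py
```

```text
11.42 [ 0.4438 -0.3705  0.1935] zax [ 0.038 -0.027 -0.999] yaw 0.752 tip [ 0.4509 -0.3757  0.0037] F [-1.2  0.6 -0.4] [0.09 0.02 0.01] gap 0.0098
```

Call:
{"api": "arm_command", "payload": {"series": [[0, [0, 0, 0.1], 0], [0, [0.02, 0.02, 0.2], 0], [0, [0.02, 0.02, 0.2], 0], [0, [0.02, 0.02, 0.2], 0], [0, [0.02, 0.02, 0.2], 0], [0, [0.02, 0.02, 0.2], 0], [0, [0.02, 0.02, 0.15], 0], [0, [0.02, 0.02, 0.1], 0], [0, [0, 0, 0], 0], [0, [0, 0, 0], 0]], "newtons": 5}}

```text
t: 12.25
tcp_pos: [0.4476, -0.3663, 0.2314]
tcp_rot: [[0.73, 0.682, 0.038], [0.683, -0.73, -0.027], [0.009, 0.046, -0.999]]
wrist_force: [-0.6, 0.2, -2.5]
finger_gap: 0.0098
```

```bash
python3 st.py;python3 - <<'E'
from h import *
g=grab_frame("side");cv2.imwrite("pics/c7.png",cv2.resize(g["pixels"][150:260,360:520],None,fx=5,fy=5,interpolation=cv2.INTER_CUBIC))
g=grab_frame("top");cv2.imwrite("pics/c8.png",cv2.resize(g["pixels"][200:320,420:560],None,fx=5,fy=5,interpolation=cv2.INTER_CUBIC))
E
```

```text
12.25 [ 0.4476 -0.3663  0.2314] zax [ 0.038 -0.027 -0.999] yaw 0.752 tip [ 0.4548 -0.3716  0.0416] F [-0.6  0.2 -2.5] [0.09 0.02 0.07] gap 0.0098
```

View pics/c7.png

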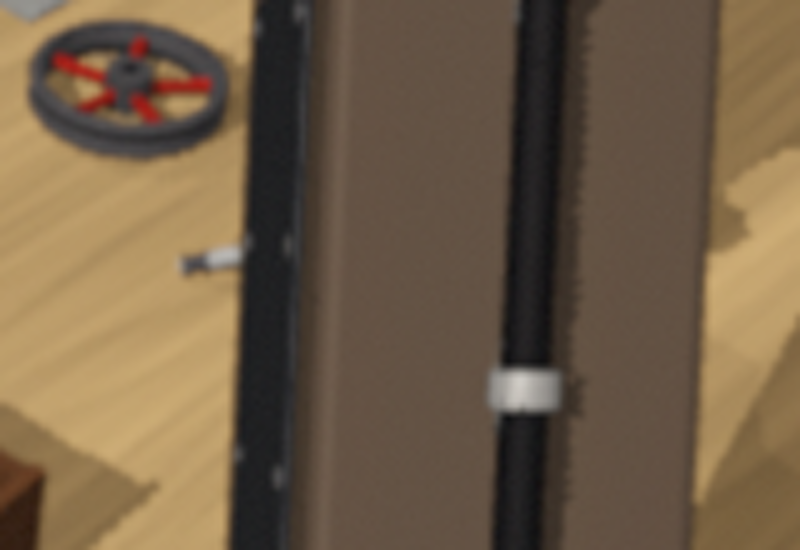

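View pics/c8.png

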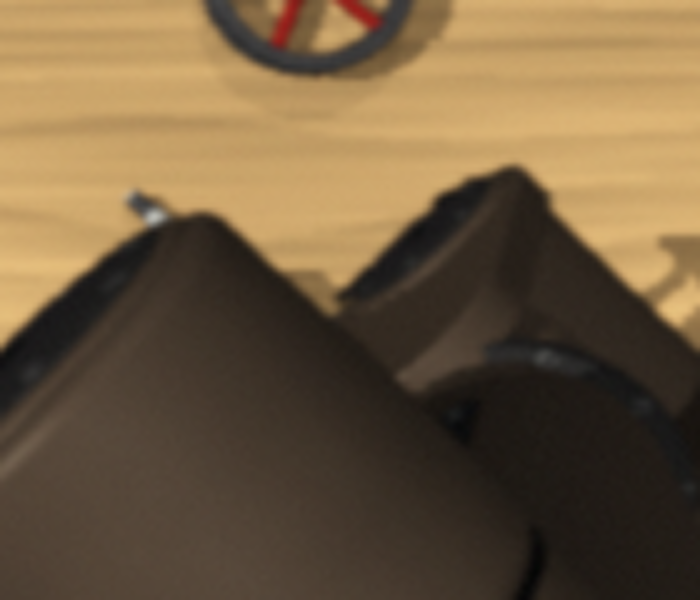

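Call:
{"api": "arm_command", "payload": {"series": [[0, [0, 0, 0], 0], [0, [0, 0, 0], 0], [0, [0, 0, 0], 0], [0, [0, 0, 0.2], 0], [0, [0, 0, 0.4], 0], [0, [0, 0, 0.5], 0], [0, [0, 0, 0.5], 0.2], [0, [0.1, 0.3, 0.5], 0.4], [0, [0.1, 0.4, 0.5], 0.6], [0, [0.1, 0.5, 0.4], 0.6]], "newtons": 40}}

```text
t: 13.18
tcp_pos: [0.4541, -0.3372, 0.3098]
tcp_rot: [[0.624, 0.781, 0.037], [0.781, -0.624, -0.019], [0.008, 0.041, -0.999]]
wrist_force: [-0.1, -0.4, -3.9]
finger_gap: 0.009
```

Call:
{"api": "arm_command", "payload": {"series": [[0, [0.1, 0.6, 0.2], 0.7], [0, [0.15, 0.6, 0.1], 0.7], [0, [0.15, 0.6, 0.1], 0.7], [0, [0.15, 0.6, 0], 0.7], [0, [0.15, 0.6, 0], 0.7], [0, [0.15, 0.6, 0], 0.7], [0, [0.15, 0.6, 0], 0.7], [0, [0.15, 0.6, 0], 0.7], [0, [0.15, 0.6, 0], 0.7], [0, [0.1, 0.5, 0], 0.6]]}}

```text
t: 14.02
tcp_pos: [0.489, -0.1826, 0.3326]
tcp_rot: [[0.094, 0.994, 0.053], [0.996, -0.095, -0.0], [0.005, 0.053, -0.999]]
wrist_force: [-0.0, -0.1, -3.2]
finger_gap: 0.0091
```

```bash
python3 st.py;python3 - <<'E'
from h import *
g=grab_frame("side");cv2.imwrite("pics/s3.png",g["pixels"])
E
```

```text
14.02 [ 0.489  -0.1826  0.3326] zax [ 0.053 -0.    -0.999] yaw 1.476 tip [ 0.4991 -0.1826  0.1429] F [-0.  -0.1 -3.2] [-0.13 -0.01  0.04] gap 0.0091
```

View pics/s3.png

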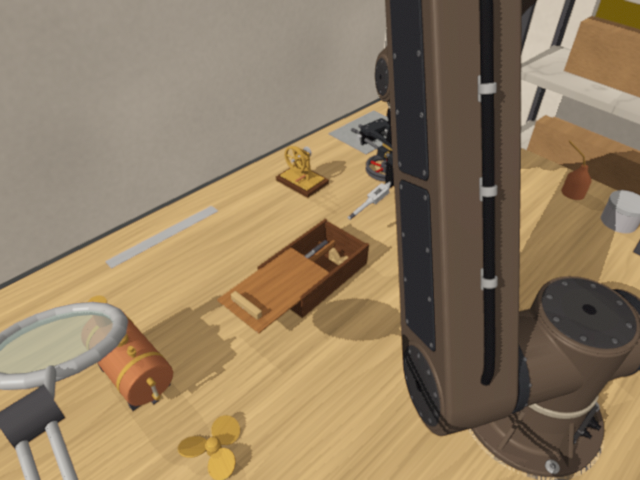

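Call:
{"api": "arm_command", "payload": {"series": [[0, [0, 0.3, 0], 0.4], [0, [0.05, 0.5, 0], 0.5], [0, [0.05, 0.5, 0], 0.5], [0, [0.05, 0.5, -0.1], 0.4], [0, [0, 0.5, -0.1], 0.1], [0, [0, 0.5, -0.1], 0], [0, [0, 0.5, -0.1], 0], [0, [0, 0.3, -0.1], 0], [0, [0, 0.1, -0.1], 0], [0, [0, 0, 0], 0]]}}

```text
t: 14.9
tcp_pos: [0.4921, -0.0784, 0.3182]
tcp_rot: [[-0.078, 0.996, 0.054], [0.997, 0.077, 0.009], [0.005, 0.054, -0.999]]
wrist_force: [-0.1, -0.4, -3.3]
finger_gap: 0.0092
```

```bash
python3 st.py;python3 - <<'E'
from h import *
g=grab_frame("side");cv2.imwrite("pics/s4.png",cv2.resize(g["pixels"][150:330,220:440],None,fx=3.6,fy=3.3,interpolation=cv2.INTER_CUBIC))
E
```

```text
14.9 [ 0.4921 -0.0784  0.3182] zax [ 0.054  0.009 -0.999] yaw 1.649 tip [ 0.5023 -0.0767  0.1284] F [-0.1 -0.4 -3.3] [-0.12 -0.1   0.  ] gap 0.0092
```

View pics/s4.png

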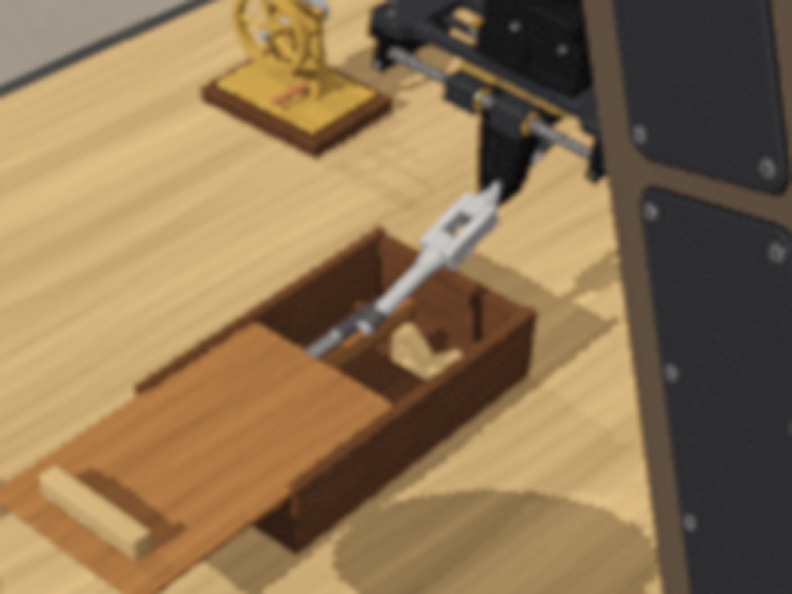

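Run:
```python
from h import *
g=grab_frame("side")
s=state();R=np.array(s["tcp_rot"]);tip=s["tcp_pos"]+.19*R[:,2];G=tip-.0055*R[:,2]
d=np.array([R[0,0],R[1,0]]);d/=np.linalg.norm(d)
for th in(15,17,18.8,21,24):
    t=np.deg2rad(th)
    pts=[G+np.r_[d*np.cos(t),-np.sin(t)]*l for l in(.0387,.1307)]
    q=P(g,pts);print(th,((q-[220,150]+.5)*[3.6,3.3]-.5).round(0).tolist(),(pts[1]).round(4))
```

```text
15 [[459.0, 226.0], [362.0, 321.0]] [0.4925 0.0482 0.1005]
17 [[459.0, 227.0], [363.0, 325.0]] [0.4926 0.047  0.0961]
18.8 [[459.0, 228.0], [365.0, 328.0]] [0.4927 0.0457 0.0922]
21 [[460.0, 229.0], [366.0, 332.0]] [0.4929 0.044  0.0875]
24 [[460.0, 231.0], [369.0, 337.0]] [0.4931 0.0414 0.0812]
```

Call:
{"api": "arm_command", "payload": {"series": [[0, [0, 0, -0.2], -0.1], [0, [0, 0, -0.3], -0.1], [0, [0, 0, -0.3], 0], [0, [0, 0, -0.3], 0], [0, [0, 0, -0.3], 0], [0, [0, 0, -0.2], 0], [0, [0, 0, -0.1], 0], [0, [0, 0, 0], 0], [0, [0, 0, 0], 0], [0, [0, 0, 0], 0]]}}

```text
t: 15.83
tcp_pos: [0.4924, -0.0815, 0.2705]
tcp_rot: [[-0.056, 0.997, 0.053], [0.998, 0.056, 0.008], [0.005, 0.054, -0.999]]
wrist_force: [0.2, -0.1, -3.2]
finger_gap: 0.0092
```

```bash
cat > cs.py <<'E'
from h import *
import sys
th=np.deg2rad(float(sys.argv[1]))
s=state();R=np.array(s["tcp_rot"]);tip=s["tcp_pos"]+.19*R[:,2];G=tip-.0055*R[:,2]
d=np.array([R[0,0],R[1,0]]);d/=np.linalg.norm(d)
c0=np.array([.5105,.0473]);ux=np.array([np.cos(.06),np.sin(.06)]);uy=np.array([-ux[1],ux[0]])
for n,l in(("back",-.0533),("G",0),("mid",.0387),("tip",.1307)):
    p=G+np.r_[d*np.cos(th),-np.sin(th)]*l;q=p[:2]-c0;print(n,"case mm",np.round([q@ux*1e3,q@uy*1e3,p[2]*1e3],1))
E
python3 st.py;python3 cs.py 18.8;python3 - <<'E'
from h import *
g=grab_frame("side");cv2.imwrite("pics/s5.png",cv2.resize(g["pixels"][150:330,220:440],None,fx=3.6,fy=3.3,interpolation=cv2.INTER_CUBIC))
E
```

```text
15.83 [ 0.4924 -0.0815  0.2705] zax [ 0.053  0.008 -0.999] yaw 1.627 tip [ 0.5025 -0.0801  0.0808] F [ 0.2 -0.1 -3.2] [-0.14 -0.02 -0.01] gap 0.0092
back case mm [ -16.1 -177.2  103.5]
G case mm [ -15.9 -126.7   86.3]
mid case mm [-15.8 -90.1  73.8]
tip case mm [-15.4  -3.   44.2]
```

View pics/s5.png

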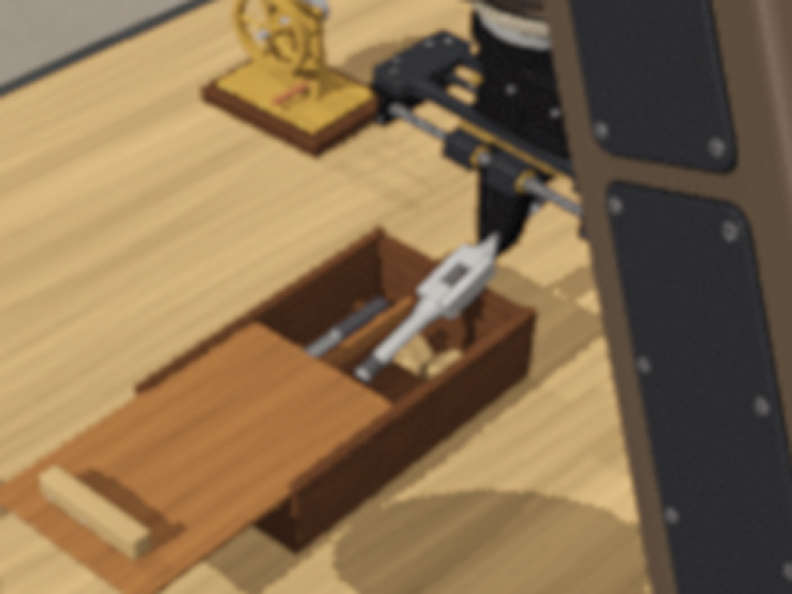

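Call:
{"api": "arm_command", "payload": {"series": [[0, [0, 0.15, -0.03], 0], [0, [-0.02, 0.25, -0.06], 0], [0, [-0.02, 0.25, -0.06], 0], [0, [-0.02, 0.25, -0.06], 0], [0, [-0.02, 0.25, -0.06], 0], [0, [-0.02, 0.25, -0.06], 0], [0, [-0.02, 0.25, -0.06], 0], [0, [-0.02, 0.25, -0.06], 0], [0, [-0.02, 0.15, -0.04], 0], [0, [0, 0, 0], 0]]}}

```text
t: 16.72
tcp_pos: [0.4877, -0.0237, 0.2581]
tcp_rot: [[-0.057, 0.997, 0.055], [0.998, 0.057, 0.007], [0.004, 0.056, -0.998]]
wrist_force: [0.2, 0.0, -3.4]
finger_gap: 0.0092
```

```bash
python3 st.py;python3 cs.py 18.8;python3 - <<'E'
from h import *
g=grab_frame("side");cv2.imwrite("pics/s6.png",cv2.resize(g["pixels"][150:330,220:440],None,fx=3.6,fy=3.3,interpolation=cv2.INTER_CUBIC))
E
```

```text
16.72 [ 0.4877 -0.0237  0.2581] zax [ 0.055  0.007 -0.998] yaw 1.628 tip [ 0.4982 -0.0224  0.0684] F [ 0.2  0.  -3.4] [-0.17  0.01  0.01] gap 0.0092
back case mm [ -16.9 -119.3   91.1]
G case mm [-16.8 -68.8  73.9]
mid case mm [-16.7 -32.2  61.5]
tip case mm [-16.4  54.9  31.8]
```

View pics/s6.png

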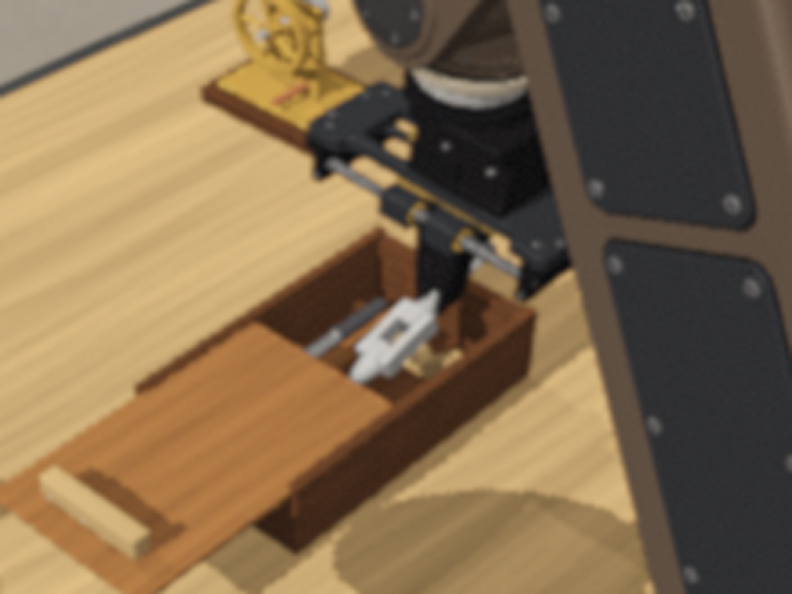

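Call:
{"api": "arm_command", "payload": {"series": [[0, [0, 0.1, -0.06], 0], [0, [-0.02, 0.15, -0.07], 0], [0, [-0.01, 0.15, -0.06], 0], [0, [-0.01, 0.15, -0.06], 0], [0, [-0.01, 0.15, -0.05], 0], [0, [0, 0.1, -0.03], 0], [0, [0, 0, 0], 0], [0, [0, 0, 0], 0], [0, [0, 0, 0], 0], [0, [0, 0, 0], 0]]}}

```text
t: 17.6
tcp_pos: [0.4866, -0.0025, 0.2491]
tcp_rot: [[-0.056, 0.997, 0.056], [0.998, 0.056, 0.007], [0.004, 0.056, -0.998]]
wrist_force: [0.0, 0.3, -3.1]
finger_gap: 0.0089
```

```bash
python3 st.py;python3 cs.py 18.8;python3 - <<'E'
from h import *
g=grab_frame("side");cv2.imwrite("pics/s7.png",cv2.resize(g["pixels"][200:320,240:400],None,fx=5,fy=5,interpolation=cv2.INTER_CUBIC))
E
```

```text
17.6 [ 0.4866 -0.0025  0.2491] zax [ 0.056  0.007 -0.998] yaw 1.627 tip [ 0.4973 -0.0012  0.0594] F [ 0.   0.3 -3.1] [-0.13 -0.07  0.04] gap 0.0089
back case mm [-16.6 -98.1  82.1]
G case mm [-16.4 -47.6  64.9]
mid case mm [-16.3 -11.   52.4]
tip case mm [-16.   76.1  22.8]
```

View pics/s7.png

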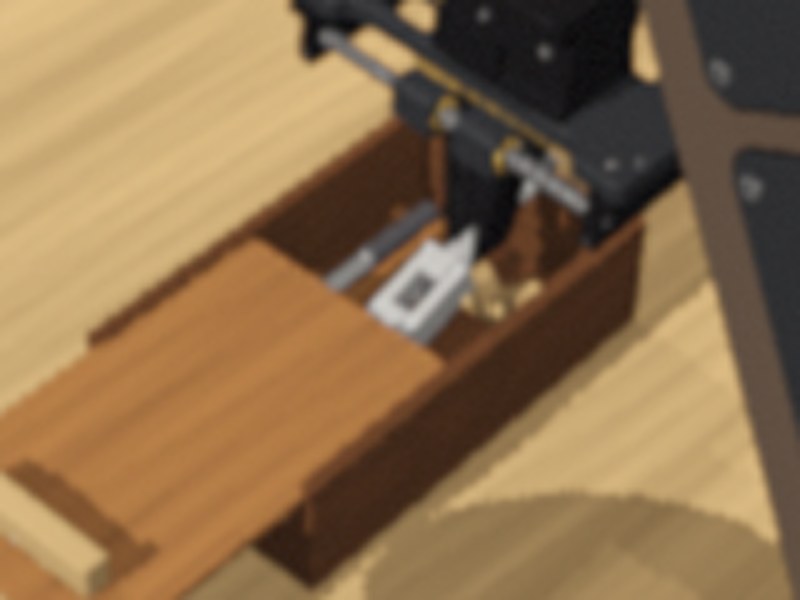

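Call:
{"api": "arm_command", "payload": {"series": [[0, [0, 0, 0], 0], [0, [0, 0, 0], 0], [0, [0, 0.05, -0.02], 0], [0, [0, 0.05, -0.03], 0], [0, [0, 0.05, -0.03], 0], [0, [0, 0.05, -0.03], 0], [0, [0, 0.05, -0.03], 0], [0, [0, 0, -0.03], 0], [0, [0, 0, 0], 0], [0, [0, 0, 0], 0]], "newtons": 7}}

```text
t: 18.48
tcp_pos: [0.4864, 0.0041, 0.2446]
tcp_rot: [[-0.056, 0.997, 0.056], [0.998, 0.056, 0.007], [0.004, 0.056, -0.998]]
wrist_force: [-1.4, -1.1, -1.5]
finger_gap: 0.0097
```

```bash
python3 st.py;python3 cs.py 18;python3 - <<'E'
from h import *
g=grab_frame("side");cv2.imwrite("pics/s8.png",cv2.resize(g["pixels"][200:320,240:400],None,fx=5,fy=5,interpolation=cv2.INTER_CUBIC))
E
```

```text
18.48 [0.4864 0.0041 0.2446] zax [ 0.056  0.007 -0.998] yaw 1.627 tip [0.497  0.0054 0.0549] F [-1.4 -1.1 -1.5] [-0.12  0.13  0.1 ] gap 0.0097
back case mm [-16.5 -91.7  76.9]
G case mm [-16.3 -41.   60.4]
mid case mm [-16.2  -4.2  48.5]
tip case mm [-15.9  83.3  20. ]
```

View pics/s8.png

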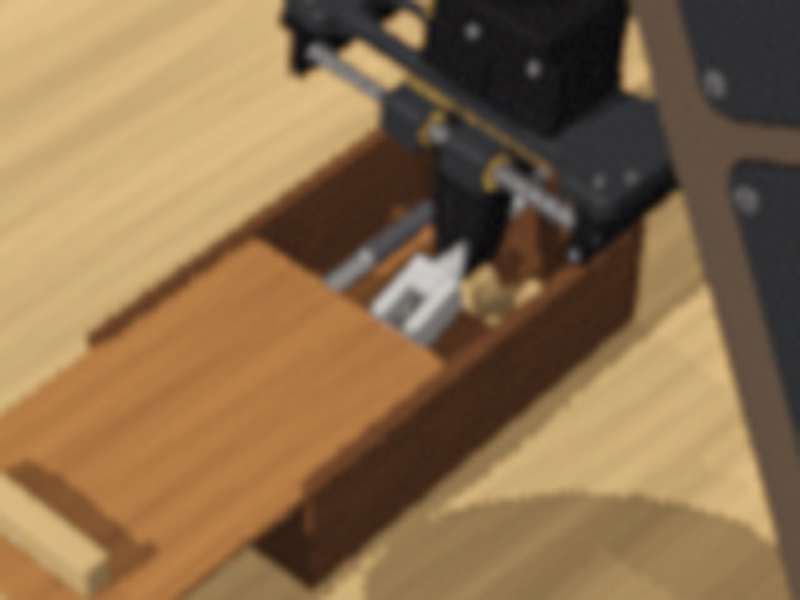

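Call:
{"api": "arm_command", "payload": {"series": [[0, [0, 0, -0.06], 0], [0, [0, 0.01, -0.1], 0], [0, [0, 0.01, -0.1], 0], [0, [0, 0.01, -0.1], 0], [0, [0, 0.01, -0.1], 0], [0, [0, 0.01, -0.1], 0], [0, [0, 0.01, -0.1], 0], [0, [0, 0.01, -0.1], 0], [0, [0, 0, -0.06], 0], [0, [0, 0, 0], 0]]}}

```text
t: 19.37
tcp_pos: [0.4867, 0.0057, 0.2218]
tcp_rot: [[-0.056, 0.997, 0.057], [0.998, 0.055, 0.007], [0.003, 0.057, -0.998]]
wrist_force: [0.0, -1.6, -1.4]
finger_gap: 0.0098
```

```bash
python3 st.py;python3 cs.py 9;python3 - <<'E'
from h import *
g=grab_frame("side");cv2.imwrite("pics/s9.png",cv2.resize(g["pixels"][200:320,240:400],None,fx=5,fy=5,interpolation=cv2.INTER_CUBIC))
E
```

```text
19.37 [0.4867 0.0057 0.2218] zax [ 0.057  0.007 -0.998] yaw 1.626 tip [0.4975 0.0069 0.0321] F [ 0.  -1.6 -1.4] [-0.19  0.02  0.05] gap 0.0098
back case mm [-15.9 -92.2  46. ]
G case mm [-15.7 -39.5  37.6]
mid case mm [-15.6  -1.3  31.6]
tip case mm [-15.2  89.6  17.2]
```

View pics/s9.png

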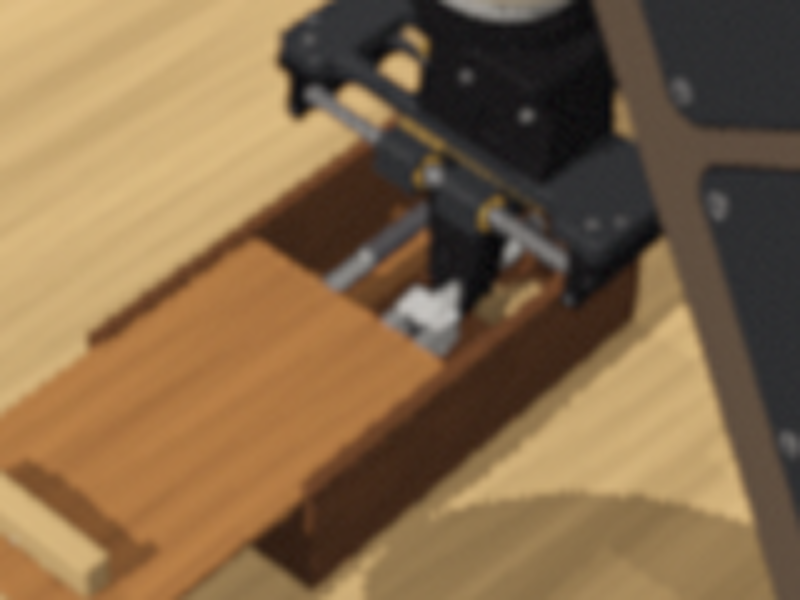

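Call:
{"api": "arm_command", "payload": {"series": [[0, [0, 0.01, -0.08], 0], [0, [0, 0.01, -0.1], 0], [0, [0, 0.01, -0.1], 0], [0, [0, 0.01, -0.1], 0], [0, [0, 0, -0.08], 0], [0, [0, 0, -0.04], 0], [0, [0, 0, -0.03], 0], [0, [0, 0, -0.03], 0], [0, [0, 0, -0.02], 0], [0, [0, 0, 0], 0]]}}

```text
t: 20.25
tcp_pos: [0.4871, 0.0068, 0.2069]
tcp_rot: [[-0.056, 0.997, 0.059], [0.998, 0.055, 0.006], [0.003, 0.059, -0.998]]
wrist_force: [-1.4, -0.7, -1.7]
finger_gap: 0.0093
```

```bash
python3 st.py;python3 cs.py 0
```

```text
20.25 [0.4871 0.0068 0.2069] zax [ 0.059  0.006 -0.998] yaw 1.626 tip [0.4983 0.008  0.0173] F [-1.4 -0.7 -1.7] [-0.21  0.02  0.  ] gap 0.0093
back case mm [-15.1 -91.8  22.8]
G case mm [-14.9 -38.5  22.8]
mid case mm [-14.7   0.2  22.8]
tip case mm [-14.3  92.2  22.8]
```

Call:
{"api": "arm_command", "payload": {"series": [[0, [-0.02, 0, -0.02], 0], [0, [-0.02, 0, -0.02], 0], [0, [0, 0, -0.02], 0], [0, [0, 0, -0.02], 0], [0, [0, 0, -0.02], 0], [0, [0, 0, 0], 0], [0, [0, 0, 0], 0], [0, [0, 0, 0], 0], [0, [0, 0, 0], 0], [0, [0, 0, 0], 0]]}}

```text
t: 21.08
tcp_pos: [0.4861, 0.0069, 0.2068]
tcp_rot: [[-0.056, 0.996, 0.064], [0.998, 0.056, 0.006], [0.002, 0.064, -0.998]]
wrist_force: [-0.4, -0.8, 2.8]
finger_gap: 0.0093
```

```bash
python3 st.py;python3 cs.py 0;python3 - <<'E'
from h import *
g=grab_frame("side");cv2.imwrite("pics/s10.png",cv2.resize(g["pixels"][200:320,240:400],None,fx=5,fy=5,interpolation=cv2.INTER_CUBIC))
E
```

```text
21.08 [0.4861 0.0069 0.2068] zax [ 0.064  0.006 -0.998] yaw 1.627 tip [0.4983 0.008  0.0172] F [-0.4 -0.8  2.8] [-0.12  0.04 -0.02] gap 0.0093
back case mm [-15.1 -91.8  22.7]
G case mm [-14.9 -38.5  22.7]
mid case mm [-14.7   0.2  22.7]
tip case mm [-14.4  92.2  22.7]
```

View pics/s10.png

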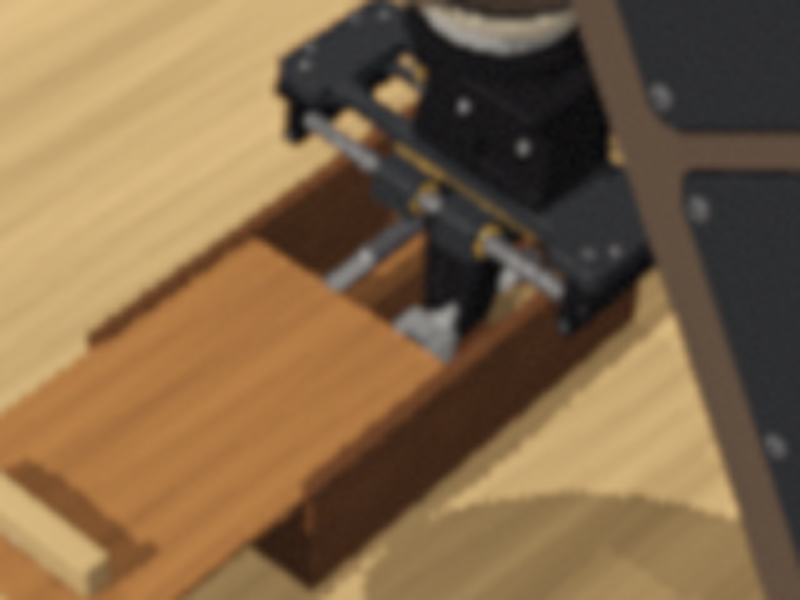

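Call:
{"api": "arm_command", "payload": {"series": [[0.12, [0, 0, 0], 0], [0.14, [0, 0, 0], 0], [0.2, [0, 0, 0], 0], [0.25, [0, 0, 0], 0], [0.3, [0, 0, 0], 0], [0.3, [0, 0, 0], 0], [0.3, [0, 0, 0], 0], [0.3, [0, 0, 0], 0], [0.3, [0, 0, 0], 0], [0.3, [0, 0, 0], 0]]}}

```text
t: 21.97
tcp_pos: [0.4863, 0.0071, 0.2066]
tcp_rot: [[-0.056, 0.996, 0.064], [0.998, 0.055, 0.006], [0.003, 0.064, -0.998]]
wrist_force: [0.3, -0.1, 0.1]
finger_gap: 0.0286
```

```bash
python3 st.py;python3 - <<'E'
from h import *
g=grab_frame("side");cv2.imwrite("pics/s11.png",cv2.resize(g["pixels"][200:320,240:400],None,fx=5,fy=5,interpolation=cv2.INTER_CUBIC))
E
```

```text
21.97 [0.4863 0.0071 0.2066] zax [ 0.064  0.006 -0.998] yaw 1.626 tip [0.4984 0.0082 0.017 ] F [ 0.3 -0.1  0.1] [-0.05 -0.03  0.  ] gap 0.0286
```

View pics/s11.png

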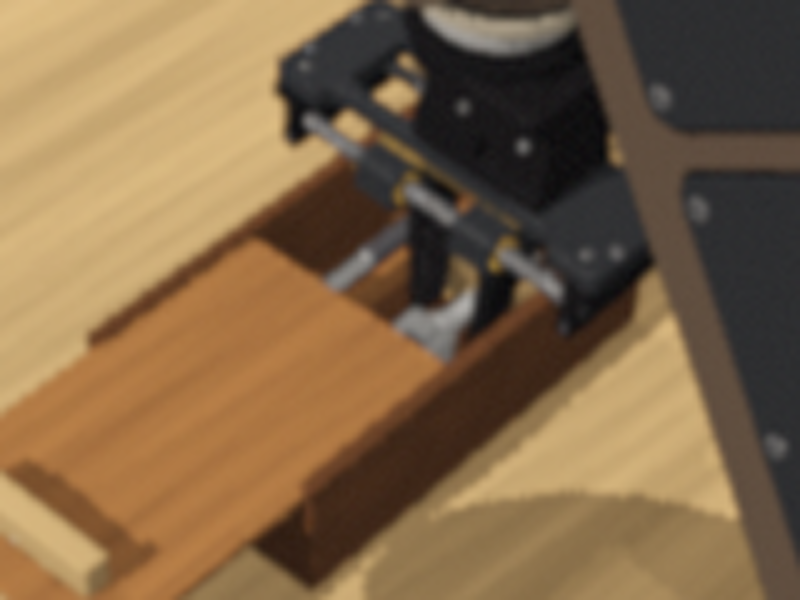

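Call:
{"api": "arm_command", "payload": {"series": [[0.3, [0, 0, 0.2], 0], [0.3, [0, 0, 0.4], 0], [0.3, [0, 0, 0.6], 0], [0.3, [0, 0, 0.8], 0], [0.3, [0, 0, 0.8], 0], [0.3, [0, 0, 0.8], 0], [0.4, [0, 0.3, 0.6], 0], [0.5, [0, 0.6, 0.3], 0], [0.5, [0, 0.8, 0], 0], [0.5, [0, 0.8, 0], 0]]}}

```text
t: 22.85
tcp_pos: [0.4847, 0.069, 0.332]
tcp_rot: [[-0.051, 0.996, 0.067], [0.999, 0.051, 0.005], [0.002, 0.067, -0.998]]
wrist_force: [0.1, -0.8, -1.3]
finger_gap: 0.0461
```

Call:
{"api": "arm_command", "payload": {"series": [[0.5, [0, 0.8, 0], 0], [0.5, [0, 0.8, 0], 0], [0.5, [0, 0.8, 0], 0], [0.5, [0, 0.8, 0], 0], [0.5, [0, 0.8, 0], 0], [0.5, [0, 0.8, 0], 0], [0.5, [0, 0.8, 0], 0], [0.5, [0, 0.8, 0], 0], [0.5, [0, 0.4, 0], 0], [0.5, [0, 0.2, 0], 0]]}}

```text
t: 23.68
tcp_pos: [0.481, 0.254, 0.343]
tcp_rot: [[-0.051, 0.996, 0.076], [0.999, 0.051, 0.006], [0.002, 0.076, -0.997]]
wrist_force: [0.4, -0.5, 0.8]
finger_gap: 0.0477
```

```bash
python3 st.py;python3 - <<'E'
from h import *
for n in("top","side"):
    f=grab_frame(n);a=f["pixels"]
    for t in("case","wrench_mid","wrench_home","cover_pull"):
        for r in tip_of(n,t)[:1]: print(n,t,round(r["confidence"],2),np.round(W(f,r["location"]),3))
    if n=="top": cv2.imwrite("pics/t12.png",cv2.resize(a[215:295,235:375],None,fx=5.7,fy=5.7,interpolation=cv2.INTER_CUBIC))
    else: cv2.imwrite("pics/s12.png",cv2.resize(a[190:320,210:390],None,fx=4.4,fy=4.4,interpolation=cv2.INTER_CUBIC))
E
```

```text
23.68 [0.481 0.254 0.343] zax [ 0.076  0.006 -0.997] yaw 1.622 tip [0.4954 0.2552 0.1536] F [ 0.4 -0.5  0.8] [-0.05 -0.06  0.03] gap 0.0477
top case 0.77 [ 0.512  0.05  -0.001]
top wrench_mid 0.54 [0.496 0.046 0.02 ]
top wrench_home 0.87 [0.495 0.045 0.022]
top cover_pull 0.9 [0.5  0.25 0.07]
side case 0.68 [0.512 0.049 0.001]
side wrench_mid 0.57 [0.496 0.044 0.023]
side wrench_home 0.7 [0.495 0.052 0.024]
side cover_pull 0.9 [0.494 0.247 0.074]
```

View pics/t12.png

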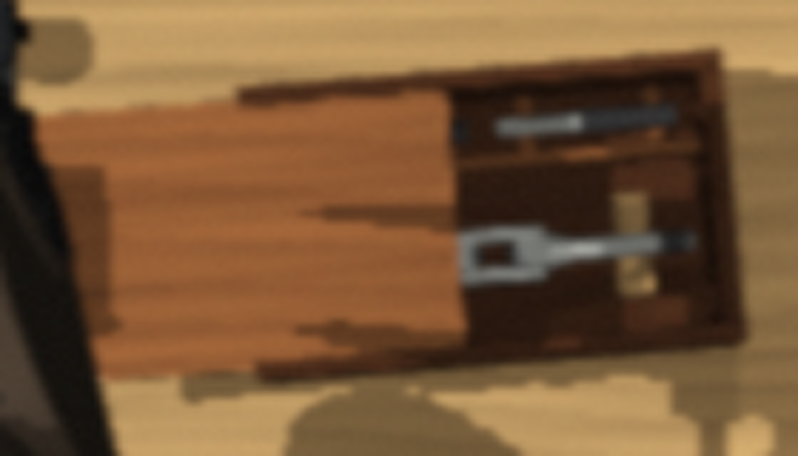

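View pics/s12.png

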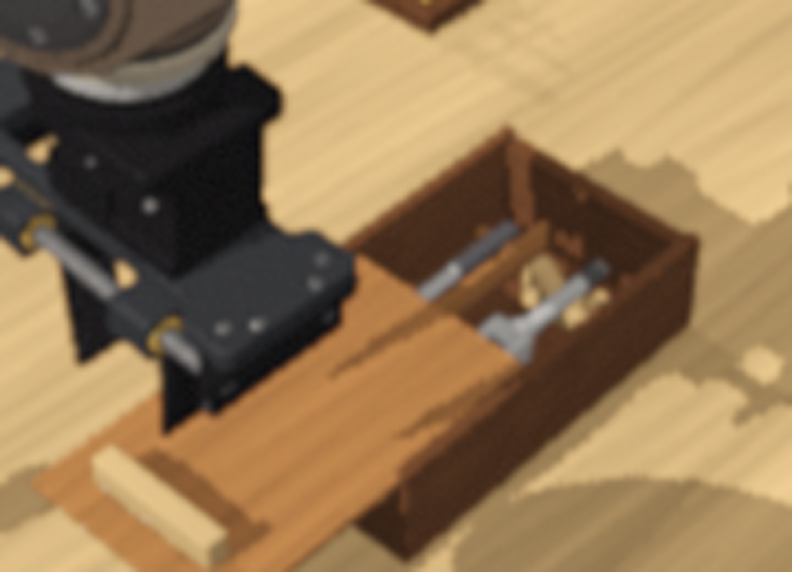

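Call:
{"api": "arm_command", "payload": {"series": [[0.5, [0, 0.4, 0], 0.1], [0.5, [0, 0.4, -0.2], 0], [0.5, [0, 0.2, -0.4], 0], [0.5, [0, 0, -0.6], 0], [0.5, [0, 0, -0.6], 0], [0.5, [0, 0, -0.6], 0], [0.5, [0, 0, -0.5], 0], [0.5, [0, 0, -0.3], 0], [0.5, [0, 0, -0.1], 0], [0.5, [0, 0, 0], 0]]}}

```text
t: 25.02
tcp_pos: [0.4803, 0.2838, 0.2509]
tcp_rot: [[-0.061, 0.995, 0.074], [0.998, 0.061, 0.007], [0.002, 0.074, -0.997]]
wrist_force: [-0.8, 0.5, 0.0]
finger_gap: 0.0474
```

```bash
python3 st.py
```

```text
25.02 [0.4803 0.2838 0.2509] zax [ 0.074  0.007 -0.997] yaw 1.632 tip [0.4943 0.2851 0.0614] F [-0.8  0.5  0. ] [-0.   -0.08 -0.01] gap 0.0474
```

Call:
{"api": "arm_command", "payload": {"series": [[0.5, [0.1, 0, 0.12], 0], [0.5, [0.05, 0, 0.1], 0], [0.5, [0, 0, 0], 0], [0.5, [0, -0.1, 0], 0], [0.5, [0, -0.15, 0], 0], [0.5, [0, -0.2, 0], 0], [0.5, [0, -0.2, 0], 0], [0.5, [0.01, -0.2, 0], 0], [0.5, [0.02, -0.3, 0], 0], [0.5, [0.02, -0.3, 0], 0]]}}

```text
t: 25.85
tcp_pos: [0.4859, 0.2457, 0.2597]
tcp_rot: [[-0.062, 0.995, 0.079], [0.998, 0.061, 0.01], [0.005, 0.079, -0.997]]
wrist_force: [0.8, 2.5, -0.6]
finger_gap: 0.0473
```

```bash
python3 st.py
```

```text
25.85 [0.4859 0.2457 0.2597] zax [ 0.079  0.01  -0.997] yaw 1.633 tip [0.5009 0.2475 0.0703] F [ 0.8  2.5 -0.6] [ 0.49 -0.06  0.03] gap 0.0473
```

Call:
{"api": "arm_command", "payload": {"series": [[0.5, [0.02, -0.3, -0.03], 0], [0.5, [0.02, -0.3, -0.03], 0], [0.5, [0.02, -0.35, -0.03], 0], [0.5, [0.02, -0.35, 0], 0], [0.5, [0.02, -0.35, 0], 0], [0.5, [0.02, -0.35, 0], 0], [0.5, [0.02, -0.35, 0], 0], [0.5, [0.02, -0.3, 0], 0], [0.5, [0.02, -0.2, 0], 0], [0.5, [0, -0.1, 0], 0]]}}

```text
t: 26.68
tcp_pos: [0.4912, 0.1622, 0.2578]
tcp_rot: [[-0.06, 0.995, 0.08], [0.998, 0.059, 0.01], [0.005, 0.081, -0.997]]
wrist_force: [1.1, 2.6, 1.6]
finger_gap: 0.0477
```

```bash
python3 st.py
```

```text
26.68 [0.4912 0.1622 0.2578] zax [ 0.08   0.01  -0.997] yaw 1.631 tip [0.5064 0.1641 0.0685] F [1.1 2.6 1.6] [ 0.49 -0.25  0.15] gap 0.0477
```

Call:
{"api": "arm_command", "payload": {"series": [[0.5, [0, -0.08, 0], 0], [0.5, [0, -0.08, 0], 0], [0.5, [0, -0.06, 0], 0], [0.5, [0, -0.06, 0], 0], [0.5, [0, -0.05, 0], 0], [0.5, [0, -0.05, 0], 0], [0.5, [0, -0.04, 0], 0], [0.5, [0, -0.03, 0], 0], [0.5, [0, -0.03, 0], 0], [0.5, [0, -0.02, 0], 0]]}}

```text
t: 27.52
tcp_pos: [0.4916, 0.1498, 0.2579]
tcp_rot: [[-0.06, 0.995, 0.082], [0.998, 0.06, 0.012], [0.007, 0.083, -0.997]]
wrist_force: [1.4, 8.2, -1.0]
finger_gap: 0.0476
```

```bash
python3 st.py
```

```text
27.52 [0.4916 0.1498 0.2579] zax [ 0.082  0.012 -0.997] yaw 1.631 tip [0.5072 0.1521 0.0686] F [ 1.4  8.2 -1. ] [ 1.37 -0.16  0.16] gap 0.0476
```

Call:
{"api": "arm_command", "payload": {"series": [[0.5, [0, 0.2, 0], 0], [0.5, [0, 0.3, 0], 0], [0.5, [0, 0.2, 0.3], 0], [0.5, [0, 0, 0.6], 0], [0.5, [0, 0, 0.8], 0], [0.5, [0, -0.4, 0.8], 0], [0.5, [0, -1, 0.4], 0], [0.5, [0, -1, 0], 0], [0.5, [0, -1, 0], 0], [0.5, [0, -1, 0], 0]]}}

```text
t: 28.35
tcp_pos: [0.4893, 0.0614, 0.3366]
tcp_rot: [[-0.069, 0.995, 0.078], [0.998, 0.069, 0.01], [0.004, 0.078, -0.997]]
wrist_force: [-0.7, 0.1, 0.4]
finger_gap: 0.0474
```

Call:
{"api": "arm_command", "payload": {"series": [[0.5, [0, -1, 0], 0], [0.5, [0, -1, 0], 0], [0.5, [0, -1, 0], 0], [0.5, [0, -1, 0], 0], [0.5, [0, -1, 0], 0], [0.5, [0, -1, 0], 0], [0.5, [0, -1, 0], 0], [0.5, [0, -1, 0], 0], [0.5, [0, -0.5, 0], 0], [0.5, [0, 0, 0], 0]]}}

```text
t: 29.18
tcp_pos: [0.4876, -0.1611, 0.3426]
tcp_rot: [[-0.07, 0.994, 0.078], [0.998, 0.07, 0.007], [0.002, 0.078, -0.997]]
wrist_force: [0.1, 0.1, 0.7]
finger_gap: 0.0472
```

```bash
python3 st.py;python3 - <<'E'
from h import *
for n in("top","side"):
    f=grab_frame(n);a=f["pixels"]
    cv2.imwrite(f"pics/{n}13.png",a)
    for t in("case","cover_pull","engine","pulley","propeller","boiler"):
        for r in tip_of(n,t)[:1]: print(n,t,round(r["confidence"],2),np.round(W(f,r["location"]),3))
    if n=="top":
        b=cv2.imread("pics/top0.png")[215:295,265:375];c=a[215:295,265:375]
        cv2.imwrite("pics/t13.png",cv2.resize(np.vstack([b,c]),None,fx=3.7*1.0,fy=3.7,interpolation=cv2.INTER_CUBIC))
    else:
        b=cv2.imread("pics/side0.png")[210:325,250:380];c=a[210:325,250:380]
        cv2.imwrite("pics/s13.png",cv2.resize(np.hstack([b,c]),None,fx=3,fy=3,interpolation=cv2.INTER_CUBIC))
E
```

```text
29.18 [ 0.4876 -0.1611  0.3426] zax [ 0.078  0.007 -0.997] yaw 1.641 tip [ 0.5024 -0.1597  0.1532] F [0.1 0.1 0.7] [-0.06 -0.04  0.01] gap 0.0472
top case 0.82 [ 0.513  0.052 -0.002]
top cover_pull 0.89 [0.506 0.134 0.07 ]
top engine 0.6 [ 0.784 -0.175  0.004]
top pulley 0.81 [ 0.667 -0.387  0.001]
top propeller 0.77 [0.336 0.45  0.001]
top boiler 0.96 [ 0.551  0.48  -0.001]
side case 0.92 [ 0.513  0.048 -0.001]
side cover_pull 0.68 [ 0.497 -0.018  0.016]
side engine 0.8 [ 0.793 -0.179 -0.   ]
side pulley 0.86 [ 0.665 -0.393  0.003]
side propeller 0.73 [ 0.334  0.45  -0.   ]
side boiler 0.79 [ 0.552  0.479 -0.002]
```

View pics/t13.png

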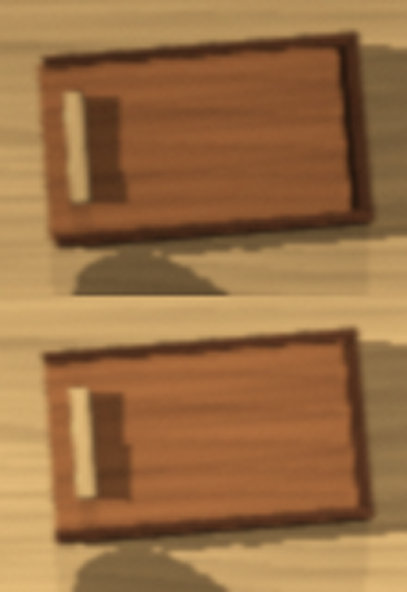

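View pics/s13.png

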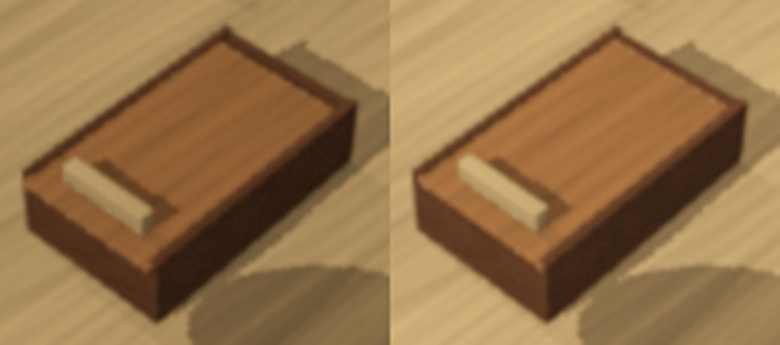

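Run:
```python
from h import *
a=cv2.imread("pics/top13.png");b=cv2.imread("pics/side13.png")
c=cv2.resize(a[215:295,265:375],None,fx=7,fy=7,interpolation=cv2.INTER_CUBIC);cv2.imwrite("pics/c14.png",c)
c=cv2.resize(b[210:270,300:380],None,fx=9,fy=9,interpolation=cv2.INTER_CUBIC);cv2.imwrite("pics/c15.png",c)
```

```text
(no output)
```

View pics/c14.png

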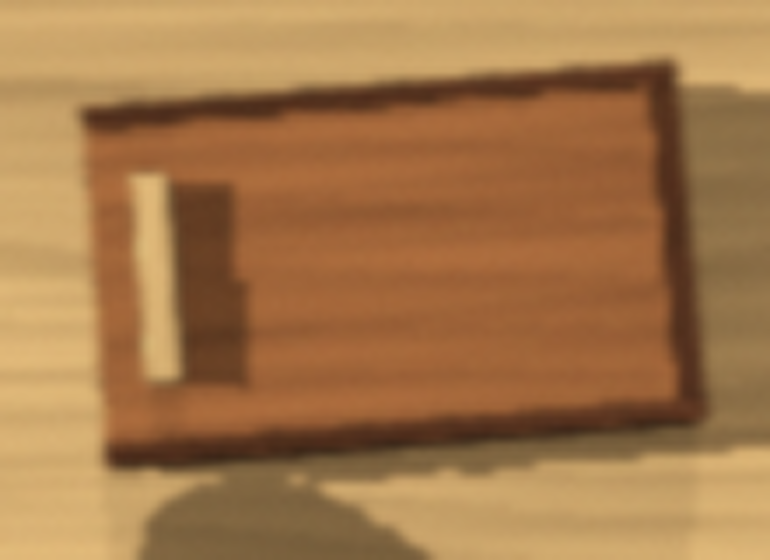

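View pics/c15.png

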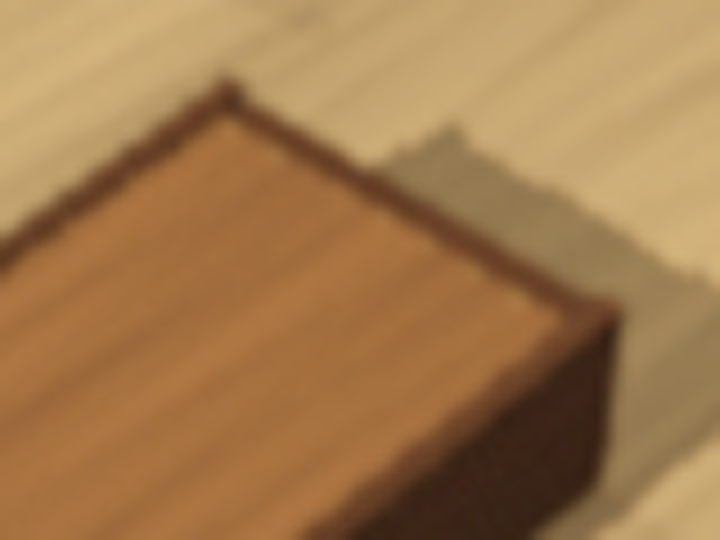

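```bash
python3 -c "
from bench import *
print(job_done())"
```

```text
the job is handed in; nothing more can be done
None
```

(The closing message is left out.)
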